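# Put the wooden lids back on the washed storage jars

### The job

The open storage jars have been washed and dried: put each one's own wooden lid back on it, the three round lids on the round jars by size and the square lid on the square jar, each sitting fully home, level and closed on the rim. Leave the jars standing where they are, and do not disturb the kitchen timer or the glass salt tube.

Things in the scene. Friction and masses are not known exactly. Their poses are not given: they have to be found in the camera images.
- jar_large: largest open round stoneware jar, blue-grey, 100 mm across, 120 mm tall, loose, about 0.8 kg, standing upright. Origin: centre of its underside; z up. Open mouth at the top, 88 mm inside diameter, wall 6 mm
- jar_medium: middle open round stoneware jar, blue-grey, 82 mm across, 100 mm tall, loose, about 0.6 kg, upright. Origin: centre of its underside; z up. Mouth 70 mm inside diameter, wall 6 mm
- jar_small: smallest open round stoneware jar, blue-grey, 64 mm across, 82 mm tall, loose, about 0.4 kg, upright. Origin: centre of its underside; z up. Mouth 52 mm inside diameter, wall 6 mm
- jar_square: open square stoneware jar with well-rounded corners, teal, 80 x 80 mm, 95 mm tall, loose, about 0.6 kg, upright. Origin: centre of its underside; x and y along its sides, z up. Mouth 68 x 68 mm, wall 6 mm
- lid_large: largest round wooden lid, lying plug down, plate 106 mm across, 0.14 kg. Origin: centre of the plug's underside; z up. Upward from there: tapered plug 0-16 mm (74 mm across at its foot, 84 mm from 11 mm up), plate 16-26 mm, dark round knob 26-48 mm high, 26 mm across, gripped from above. Closed, the plate's underside (16 mm above the origin) lies on the jar's rim, plug inside the mouth
- lid_medium: middle round wooden lid, plate 88 mm across, plug 56 mm at its foot and 66 mm above, about 0.10 kg; heights, knob, origin and closed position as for the large lid
- lid_small: smallest round wooden lid, plate 70 mm across, plug 38 mm at its foot and 48 mm above, about 0.07 kg; heights, knob, origin and closed position as for the large lid
- lid_square: square wooden lid with rounded corners, plate 86 x 86 mm, plug 54 x 54 mm at its foot, 64 x 64 mm above, 0.10 kg; heights, origin and closed position as for the large lid. Instead of a knob a dark bar along its x axis, 50 mm long, 16 mm wide (y), 26-48 mm above the origin, gripped across y. Sides along x and y; fits the square jar in any of the four quarter turns
- timer: kitchen timer, white dial on a dark base, 66 mm across, 46 mm tall, loose bystander. Origin: centre of its underside
- salt_tube: slim hexagonal clear glass tube of white salt with a chrome cap, 38 mm across, 108 mm tall, standing loose, bystander. Origin: centre of its underside; z up
There are look-alikes about, which are no part of the job. Leave any purple or red look-alike of the jar_small alone.

How it is judged:
At the end, for the whole second after the job is handed in: Each lid is closed on its own jar: within 7 mm of the jar's axis, its plate within 3.5 mm of lying on the rim and level within 4 degrees; all lids and jars are at rest and every jar stands upright (horizontal distance between lid_large and jar_large below 0.007 m and z of lid_large in the frame of jar_large between 0.1005 and 0.1075 m and angle between each of lid_large, lid_medium, lid_small, lid_square's own z axis and vertical below 0.07 rad and angle between each of jar_large, jar_medium, jar_small, jar_square's own z axis and vertical below 0.05 rad and linear speed of each of lid_large, jar_large, lid_medium, jar_medium, lid_small, jar_small, lid_square, jar_square below 0.02 m/s and horizontal distance between lid_medium and jar_medium below 0.007 m and z of lid_medium in the frame of jar_medium between 0.0805 and 0.0875 m and horizontal distance between lid_small and jar_small below 0.007 m and z of lid_small in the frame of jar_small between 0.0625 and 0.0695 m and horizontal distance between lid_square and jar_square below 0.007 m and z of lid_square in the frame of jar_square between 0.0755 and 0.0825 m); the robot touches nothing.
It fails at once if a jar is knocked over or pushed more than 40 mm away (angle between any of jar_large, jar_medium, jar_small, jar_square's own z axis and vertical above 0.4 rad or distance of any of jar_large, jar_medium, jar_small, jar_square from where it was at the start of the episode above 0.04 m).
It fails at once if the kitchen timer or the salt tube is shifted by more than 25 mm or knocked over (distance of any of timer, salt_tube from where it was at the start of the episode above 0.025 m or angle between salt_tube's own z axis and vertical above 0.3 rad).
It also fails if it takes over 115 s, if anything falls off the work surface, if the arm or the gripper's body presses on something with over 40 N, if the wrist force passes 120 N, or if a joint passes its speed limit or range.

### The arm

A 6-joint arm with a two-finger parallel gripper is mounted at the origin on a cart in front of the work surface, level with it; the furniture and walls round the work are solid. World frame = base frame: x ahead of the robot, y to its left, z up, the work surface at z = 0. Lengths are in m, angles in rad, forces in N, time in s.
With the tool pointing down it reaches from about 0.275 to 0.85 m from the base axis. Payload 5.2 kg.
Tool frame: the origin (TCP) lies on the centre line of the jaws, within the pads' length; the fingertips stand 17 mm ahead of it and the grasp point (between the pads) lies 2 mm behind it; z points along the fingers, y is the line along which they close (so a half turn about z gives the same grasp; the last joint's range is limited). The gripper opens to 85 mm and grips with 20 to 120 N. Pads are 22 mm wide; open, the fingers measure 114 mm over their backs; the gripper's body (76 mm by 85 mm) begins 54 mm behind the grasp point. The pads swing forward as they close: fully open they stand 13 mm farther back than shut.
Start: joints at [-0.203, 0.259, 1.535, -0, 1.348, -0.203], TCP at [0.55, 0, 0.248] pointing down, gripper open.
Joint ranges: [-3.14, 3.14], [-0.91, 2.08], [0.19, 2.58], [-1.22, 4.36], [0.22, 2.71], [-3.12, 3.12]. Speed limits (rad/s): [2.57, 2.57, 3.14, 3.14, 3.14, 3.14].

### API

Orientations are given as [roll, pitch, yaw] about the fixed x, y, z axes, in that order (R = Rz(yaw) Ry(pitch) Rx(roll)).
In Python, from bench import bot gives the robot as it stands.
- The arm moves only by the tool servo_tool, never from a script. Its argument "deltas" is a list of rows, each a list of 4 numbers: the shift along the tool's x, y, z in cm, then the turn about the tool's z in degrees. A call has exactly 10 rows; each row is the pose to reach, as a shift and turn from the pose commanded when the call began, along the tool's axes at that moment; what a row does not reach only later rows make up. A row lasts 1/10 s, in which the tool goes at most 50 mm and 8.59 degrees, less where a joint would pass 70% of its speed; a pose out of reach is approached as far as the arm can. A call with a gripper value outside its range is refused whole. "hand" is the opening, from -1 (shut) to 1 (fully open), set as the call begins (left out, the last holds). The fingers move at their own pace and stop on an object; "squeeze" is the grip in N (left out, the last holds). Time passes only in rows, so rows that repeat a pose let the fingers close, or fill a call up. It gives the time, the measured TCP pose, the force, the opening and the grip force at its end, in the units of the state.
- bot.observe(): the state, without advancing time (a new reading comes with each control period).
- bot.capture(name): name is "scene" or "side" or "wrist"; returns a dict with "pixels" (420x560x3 uint8, red, green, blue), "mtx" (3x3 intrinsics, pixels), "k1" (the pictures are not rectified: a ray, as slopes to the right and down, at radius r is drawn at 1 + k1 r^2 times it, then the intrinsics apply), "R" (3x3) and "t" (3): a world point X has camera coordinates R X + t. Camera axes: x right, y down, z forward; pixel columns grow to the right and rows downward; lengths in m; the calibration is good to about 2 mm. A picture is of the moment at which its call begins. There is no depth.
- bot.finish_job(): hands the job in; it is judged then, once.
Trained networks look in a picture, given as the dict that the camera call returned (one of the last four; its "shot" number tells which), for a name from the list of things; names that differ only in an ending like _2 or _b are one class to them, and where a whole thing is asked for, a point or a joint stands for the part that bears it (a point fixed in the world has none). Each returns a list of dicts, best first, with "p" (0 to 1); they miss things now and then, are a little off and sometimes report something else, mostly with a low value. They report only what shows in the picture. A call takes as long as a camera call. They do not tell look-alikes from the thing itself.
- bot.outline_of(picture, query): "region" (420x560 bool, what is visible of it) and "bbox" ([centre column, centre row, width, height] in pixels, round what is visible of it).
The state is a dict: "t": time; "qpos": joint angles; "dq": joint speeds; "joint_torque": joint torques, N m; "eef_pos": TCP position; "tool_rot": TCP orientation; "contact_force": force on the tool from outside, world axes, zero at the start; "ft_torque": the same for the moment, N m; "opening": opening from 0.0 (shut) to 1.0 (fully open); "grip_force": force on a finger pad.
Only numpy, scipy, OpenCV 4.12 (cv2) and the standard library are available. Lean on these libraries where they do the work, as an engineer would, in place of code of your own. Each camera call takes 0.05 s, during which the arm holds its last target. There are 200 camera calls.

## Working session

There is one attempt and no reset: what is moved stays moved. The work goes in short steps, Python scripts to look and compute and a tool call to move; the robot and the scene stay as the last step left them, time stands still between calls to the robot, and variables do not carry over. Pictures are saved under pics/ and viewed, at most 14 in all, crops included, and the job is handed in when it is done.

Besides the shell and the picture viewer there is one more tool, called after "Emit:" as a command line: name --pt "numbers of a row" for each row, then --argument value for the rest. servo_tool: Moves the arm, as the interface text tells. Its arguments: {"type":"object","properties":{"deltas":{"type":"array"},"hand":{"type":"number"},"squeeze":{"type":"number"}},"required":["deltas"]}

```bash
mkdir -p pics; ls; python3 - <<'E'
from bench import bot
import cv2,pickle
s=bot.observe();print(s)
for n in("scene","side"):
    c=bot.capture(n);pickle.dump(c,open(f"{n}.pkl","wb"))
    cv2.imwrite(f"pics/{n}0.png",c["pixels"][:,:,::-1]);print(n,c["k1"],c["mtx"].tolist(),c["R"].tolist(),c["t"].tolist())
    for q in["jar_large","jar_medium","jar_small","jar_square","lid_large","lid_medium","lid_small","lid_square","timer","salt_tube"]:
        print(q,[(round(d["p"],2),[round(float(v)) for v in d["bbox"]]) for d in bot.outline_of(c,q)])
E
```

```text
pics
{'t': 0.0, 'qpos': array([-2.02789741e-01,  2.59352895e-01,  1.53606893e+00, -4.95083267e-06,
        1.34804032e+00, -2.02795730e-01]), 'dq': array([ 0.00240509, -0.0020369 , -0.00134857, -0.00137947, -0.00067577,
        0.00056756]), 'joint_torque': array([ 1.06436883e-04, -4.46029150e+01, -2.90570551e+01, -7.42485804e-05,
        1.18754001e-02, -2.51378208e-05]), 'eef_pos': array([5.49496941e-01, 1.30894494e-04, 2.47475043e-01]), 'tool_rot': array([-3.13976050e+00, -3.71803503e-04,  1.57080307e+00]), 'contact_force': array([-0.58044802,  0.46998392, -0.67687305]), 'ft_torque': array([-0.00256307, -0.06573669, -0.04035962]), 'grip_force': 0.0, 'opening': 1.0003198350162918}
scene -0.09941405011355603 [[477.2041962942277, 0.0, 286.3565485340413], [0.0, 477.2041962942277, 209.45597188826133], [0.0, 0.0, 1.0]] [[0.763762580260363, -0.6454567583459242, -0.007231465937363545], [-0.3957035932269498, -0.45932230675262964, -0.7952620227489325], [0.5099856736235957, 0.6102528915335133, -0.6062227487266317]] [-0.4326934712887938, 0.2802957932211109, 1.101437852420133]
jar_large [(0.81
[... 550 characters left out ...]
2786, 211.36157438350756], [0.0, 0.0, 1.0]] [[0.8431408854253111, -0.5376914771491484, 0.0011500979911123934], [-0.23630889937147678, -0.37246983375586573, -0.897454359296181], [0.48298193693145874, 0.7564086847353384, -0.44110582659367786]] [-0.4554205770933625, 0.17650805894309426, 1.1982605935832282]
jar_large [(0.61, [278, 193, 30, 38])]
jar_medium [(0.68, [292, 216, 26, 40])]
jar_small [(0.85, [251, 183, 16, 25]), (0.81, [244, 170, 21, 22]), (0.79, [302, 187, 12, 24]), (0.55, [247, 218, 31, 23])]
jar_square []
lid_large [(0.69, [224, 202, 33, 18])]
lid_medium [(0.64, [268, 237, 30, 21])]
lid_small []
lid_square [(0.86, [249, 218, 31, 22])]
timer [(0.61, [212, 180, 14, 13])]
salt_tube []
```

```bash
python3 - <<'E'
import cv2
a=cv2.imread("pics/scene0.png");cv2.imwrite("pics/scene0c.png",cv2.resize(a[125:325,150:410],None,fx=3,fy=3,interpolation=2))
a=cv2.imread("pics/side0.png");cv2.imwrite("pics/side0c.png",cv2.resize(a[125:325,150:410],None,fx=3,fy=3,interpolation=2))
E
```

```text
(no output)
```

View pics/scene0c.png

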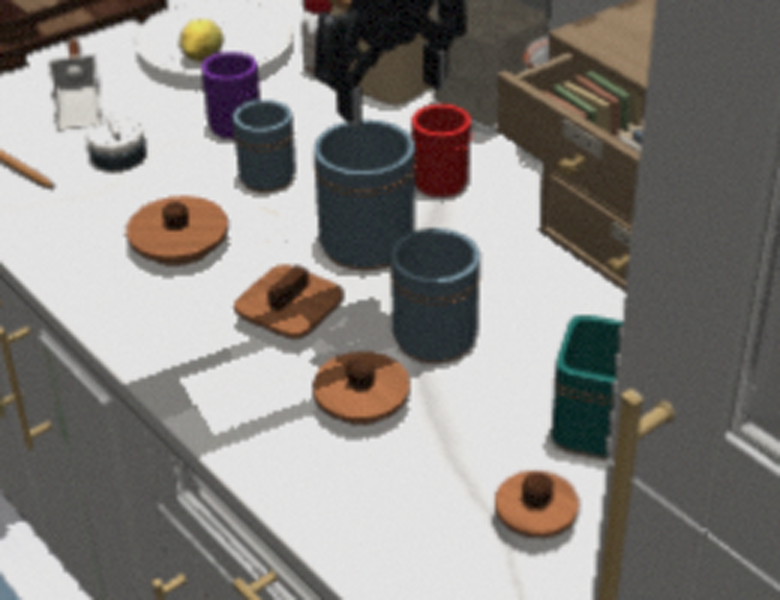

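View pics/side0c.png

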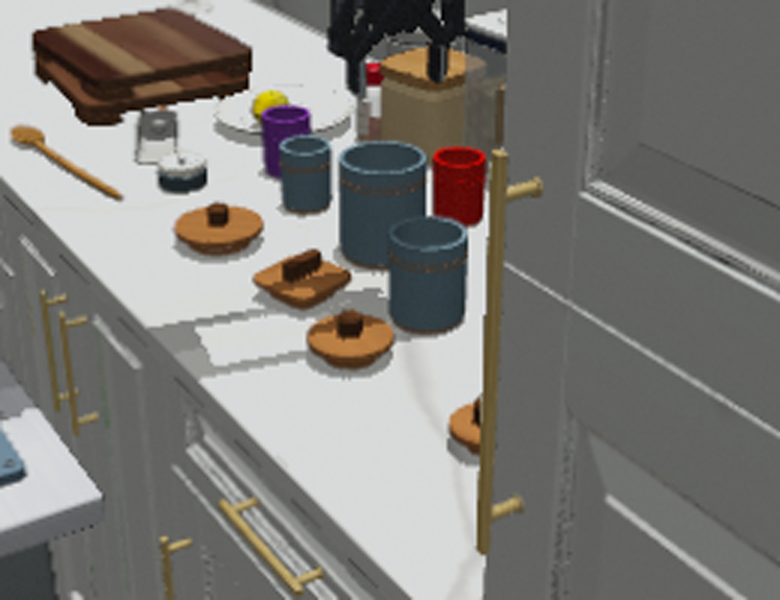

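```bash
cat >h.py <<'E'
import numpy as np,cv2
def ray(c,px):
    K=np.array(c["mtx"]);k1=c["k1"];p=np.array([(px[0]-K[0,2])/K[0,0],(px[1]-K[1,2])/K[1,1]]);u=p.copy()
    for _ in range(30):u=p/(1+k1*(u@u))
    R=np.array(c["R"]);return -R.T@np.array(c["t"]),R.T@np.array([u[0],u[1],1])
def at(c,px,z):
    o,d=ray(c,px);return o+d*(z-o[2])/d[2]
def proj(c,X):
    X=np.atleast_2d(X);K=np.array(c["mtx"]);q=X@np.array(c["R"]).T+np.array(c["t"]);u=q[:,:2]/q[:,2:];u=u*(1+c["k1"]*(u**2).sum(1,keepdims=True))
    return u*[K[0,0],K[1,1]]+[K[0,2],K[1,2]]
E
python3 - <<'E'
from h import *;import pickle
from bench import bot
for n,L in(("scene",dict(jl=(365,147,.12),jm=(436,257,.1),js=(264,115,.082),ll=(178,225,.026),lq=(289,298,.026),lm=(361,383,.026),ls=(537,500,.026),jqnearcorner=(580,435,0),jqrimleft=(560,340,.095),timer=(116,160,0),salt=(77,125,0),red=(440,120,.082),purple=(231,65,.082),edge=(0,265,0),edge2=(340,600,0))),
 ("side",dict(jl=(382,163,.12),jm=(428,236,.1),js=(305,150,.082),ll=(219,227,.026),lq=(302,281,.026),lm=(350,338,.026),timer=(182,180,0),salt=(155,160,0)))):
    c=pickle.load(open(n+".pkl","rb"));print(n,(-c["R"].T@c["t"]).round(2))
    for k,v in L.items():print(k,at(c,(v[0]/3+150,v[1]/3+125),v[2]).round(3))
c=bot.capture("wrist");cv2.imwrite("pics/wrist0.png",c["pixels"][:,:,::-1]);print(c["R"].round(3),c["t"],c["mtx"],(-c["R"].T@c["t"]))
E
```

```text
scene [-0.12 -0.82  0.89]
jl [0.604 0.11  0.12 ]
jm [ 0.557 -0.05   0.1  ]
js [0.597 0.275 0.082]
ll [0.456 0.236 0.026]
lq [0.472 0.066 0.026]
lm [ 0.449 -0.073  0.026]
ls [ 0.47  -0.275  0.026]
jqnearcorner [ 0.57  -0.228  0.   ]
jqrimleft [ 0.565 -0.201  0.095]
timer [0.488 0.419 0.   ]
salt [0.492 0.514 0.   ]
red [0.732 0.145 0.082]
purple [0.631 0.387 0.082]
edge [0.296 0.329 0.   ]
edge2 [ 0.298 -0.235  0.   ]
side [-0.15 -1.09  0.69]
jl [0.595 0.094 0.12 ]
jm [ 0.555 -0.056  0.1  ]
js [0.589 0.258 0.082]
ll [0.453 0.224 0.026]
lq [0.467 0.052 0.026]
lm [ 0.446 -0.082  0.026]
timer [0.501 0.434 0.   ]
salt [ 0.499  0.518 -0.   ]
[[ 1.     0.     0.001]
 [-0.    -0.948  0.32 ]
 [ 0.001 -0.32  -0.948]] [-0.55011586 -0.04101021  0.3809267 ] [[365.29886991   0.         283.28234043]
 [  0.         365.29886991 207.10195409]
 [  0.           0.           1.        ]] [0.54991916 0.08293897 0.37433206]
```

View pics/wrist0.png

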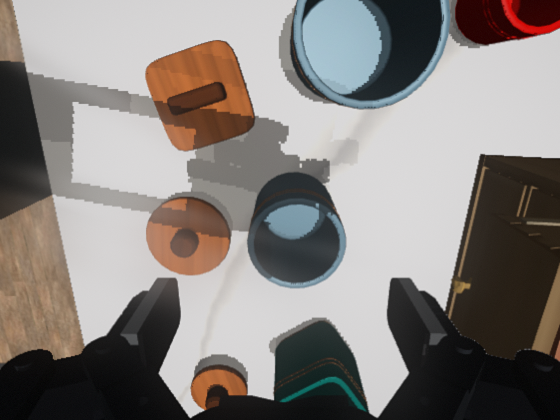

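Emit:
servo_tool --pt "4 -1 -1 0" --pt "8 -2 -2 0" --pt "12 -3 -3 0" --pt "16 -4 -4 0" --pt "20 -4 -5 0" --pt "22 -4 -6 0" --pt "22 -4 -6 0" --pt "22 -4 -6 0" --pt "22 -4 -6 0" --pt "22 -4 -6 0" --hand 0.1 --squeeze 40

```text
t: 2.15
eef_pos: [0.51, 0.2188, 0.3077]
tool_rot: [-3.14, 0.001, 1.569]
contact_force: [-0.2, -0.1, -0.3]
opening: 0.549
grip_force: 0.0
```

```bash
cat >>h.py <<'E'
from scipy.optimize import minimize
ROUND={"jar_large":[(50,0),(50,120)],"jar_medium":[(41,0),(41,100)],"jar_small":[(32,0),(32,82)],
"lid_large":[(53,16),(53,26),(13,48),(37,0)],"lid_medium":[(44,16),(44,26),(13,48),(28,0)],"lid_small":[(35,16),(35,26),(13,48),(19,0)]}
def model(q,x,y,a,z0=0):
    P=[]
    if q in ROUND:
        t=np.linspace(0,2*np.pi,40,endpoint=False)
        for r,z in ROUND[q]:P+=[(r*np.cos(s),r*np.sin(s),z) for s in t]
    else:
        L=[(40,40,14,0),(40,40,14,95)] if q=="jar_square" else [(43,43,12,16),(43,43,12,26),(25,8,2,48)]
        t=np.linspace(0,np.pi/2,6)
        for hx,hy,r,z in L:
            for k,(sx,sy) in enumerate([(1,1),(-1,1),(-1,-1),(1,-1)]):
                P+=[(sx*(hx-r)+r*np.cos(s+k*np.pi/2),sy*(hy-r)+r*np.sin(s+k*np.pi/2),z) for s in t]
    P=np.array(P)/1000;c,s=np.cos(a),np.sin(a)
    return np.c_[P[:,0]*c-P[:,1]*s+x,P[:,0]*s+P[:,1]*c+y,P[:,2]+z0]
def fit(c,q,region,x0,a0=None,z0=0):
    reg=region.astype(np.uint8)
    def cost(v):
        m=np.zeros(reg.shape,np.uint8);h=cv2.convexHull(proj(c,model(q,v[0]/100,v[1]/100,v[2]/10 if len(v)>2 else 0,z0)).astype(np.float32))
        cv2.fillPoly(m,[np.round(h*16).astype(np.int32)],1,shift=4)
        return 1-(m&reg).sum()/max(1,(m|reg).sum())
    best=None
    for a in([None] if q in ROUND else ([a0] if a0 is not None else np.linspace(-.6,.75,4))):
        v=[x0[0]*100,x0[1]*100]+([] if a is None else [a*10])
        S=np.array([v]+[np.array(v)+1.5*(np.arange(len(v))==i) for i in range(len(v))])
        r=minimize(cost,v,method="Nelder-Mead",options=dict(initial_simplex=S,xatol=.005,fatol=1e-4))
        if best is None or r.fun<best.fun:best=r
    v=best.x;return [round(v[0]/100,4),round(v[1]/100,4),round(v[2]/10,3) if len(v)>2 else 0,round(1-best.fun,3)]
def look(bot,name,tag,qs,z0={}):
    c=bot.capture(name);cv2.imwrite(f"pics/{tag}.png",c["pixels"][:,:,::-1])
    for q in qs:
        for d in bot.outline_of(c,q)[:3]:
            m=d["region"]
            if d["p"]<.3 or m.sum()<50:continue
            ys,xs=np.nonzero(m);edge=xs.min()<2 or ys.min()<2 or xs.max()>557 or ys.max()>417
            col=c["pixels"][m].mean(0).astype(int)
            print(q,round(d["p"],2),[int(v) for v in d["bbox"]],"EDGE" if edge else "",col,fit(c,q,m,at(c,(xs.mean(),ys.mean()),z0.get(q,0)+.04),z0=z0.get(q,0)))
    return c
E
python3 - <<'E'
from h import *;from bench import bot
print(bot.observe()["eef_pos"])
look(bot,"wrist","w1",["jar_large","jar_medium","jar_small","lid_large","lid_medium","lid_square","timer","salt_tube"][:6]+["lid_square"])
E
```

```text
[0.50999725 0.21881646 0.30770839]
jar_large 0.58 [378, 263, 110, 116]  [69 79 84] [np.float64(0.6057), np.float64(0.1179), 0, np.float64(0.743)]
jar_small 0.89 [483, 226, 92, 69]  [102  38  37] [np.float64(0.7377), np.float64(0.1475), 0, np.float64(0.921)]
jar_small 0.71 [374, 104, 80, 69]  [105 123 131] [np.float64(0.5976), np.float64(0.2814), 0, np.float64(0.963)]
jar_small 0.69 [410, 11, 75, 22] EDGE [59 26 78] [np.float64(0.6338), np.float64(0.3963), 0, np.float64(0.986)]
lid_large 0.92 [236, 141, 97, 92]  [122  79  55] [np.float64(0.4569), np.float64(0.2413), 0, np.float64(0.968)]
lid_medium 0.76 [243, 361, 64, 54]  [164  99  56] [np.float64(0.4514), np.float64(-0.0691), 0, np.float64(0.879)]
lid_square 0.64 [255, 274, 77, 68]  [173 117  86] [np.float64(0.4764), np.float64(0.0703), np.float64(0.279), np.float64(0.868)]
lid_square 0.64 [255, 274, 77, 68]  [173 117  86] [np.float64(0.4764), np.float64(0.0703), np.float64(0.279), np.float64(0.868)]
```

View pics/w1.png

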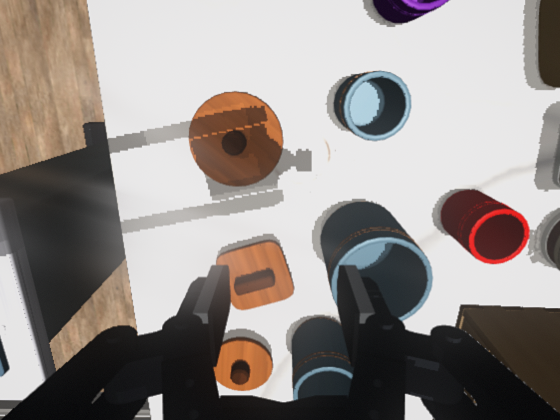

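Emit:
servo_tool --pt "-4 0 -1 0" --pt "-8 0 -2 0" --pt "-12 1 -3 0" --pt "-16 2 -4 0" --pt "-20 2 -4 0" --pt "-22 2 -4 0" --pt "-22 2 -4 0" --pt "-22 2 -4 0" --pt "-22 2 -4 0" --pt "-22 2 -4 0" --hand 0.1

```text
t: 3.55
eef_pos: [0.5299, 0.0012, 0.3483]
tool_rot: [3.142, -0.0, 1.572]
contact_force: [0.8, 0.2, -0.1]
opening: 0.549
grip_force: 0.0
```

```bash
python3 - <<'E'
from h import *;from bench import bot
print(bot.observe()["eef_pos"])
look(bot,"wrist","w2",["jar_large","jar_medium","jar_square","lid_small","lid_medium","lid_square"])
E
```

```text
[0.52994809 0.00120932 0.34834868]
jar_large 0.92 [366, 52, 113, 105] EDGE [ 96 114 123] [np.float64(0.6054), np.float64(0.1182), 0, np.float64(0.97)]
jar_large 0.7 [224, 206, 68, 61]  [145  98  72] [np.float64(0.4829), np.float64(-0.0389), 0, np.float64(0.39)]
jar_medium 0.66 [312, 199, 77, 88]  [ 91 105 112] [np.float64(0.5608), np.float64(-0.042), 0, np.float64(0.961)]
jar_square 0.73 [244, 338, 44, 37]  [152  95  60] [np.float64(0.4734), np.float64(-0.2925), np.float64(-0.073), np.float64(0.265)]
jar_square 0.7 [364, 54, 114, 103] EDGE [ 96 114 123] [np.float64(0.6116), np.float64(0.1182), np.float64(0.037), np.float64(0.809)]
jar_square 0.62 [321, 329, 64, 98]  [40 61 59] [np.float64(0.5806), np.float64(-0.2366), np.float64(0.273), np.float64(0.746)]
lid_small 0.69 [243, 337, 46, 39]  [152  95  60] [np.float64(0.4732), np.float64(-0.2726), 0, np.float64(0.843)]
lid_medium 0.68 [224, 206, 72, 65]  [146  99  74] [np.float64(0.4505), np.float64(-0.0698), 0, np.float64(0.951)]
lid_square 0.96 [236, 94, 83, 86]  [150  92  56] [np.float64(0.474), np.float64(0.071), np.float64(0.295), np.float64(0.966)]
```

View pics/w2.png

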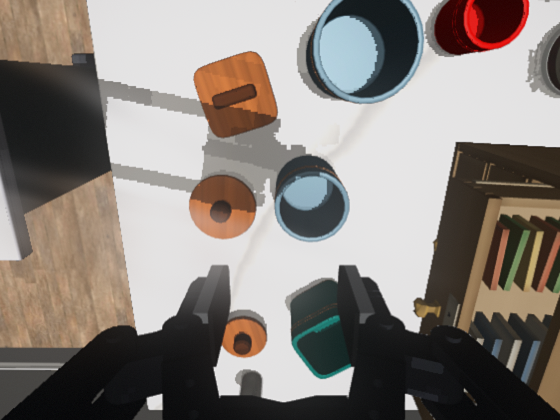

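Emit:
servo_tool --pt "-3 0 0 0" --pt "-6 0 0 0" --pt "-10 -1 0 0" --pt "-14 -2 0 0" --pt "-18 -3 0 0" --pt "-20 -3 0 0" --pt "-20 -3 0 0" --pt "-20 -3 0 0" --pt "-20 -3 0 0" --pt "-20 -3 0 0"

```text
t: 4.9
eef_pos: [0.5002, -0.1988, 0.3485]
tool_rot: [3.141, -0.0, 1.572]
contact_force: [-0.0, 0.4, -0.0]
opening: 0.546
grip_force: 0.0
```

```bash
python3 - <<'E'
from h import *;from bench import bot
print(bot.observe()["eef_pos"])
c=look(bot,"wrist","w3",["jar_medium","jar_square","lid_small","lid_medium"])
print([(d["p"],d["bbox"]) for d in bot.outline_of(c,"salt_tube")])
E
```

```text
[ 0.50022662 -0.19878041  0.34847308]
jar_square 0.78 [361, 190, 97, 94]  [42 89 84] [np.float64(0.5901), np.float64(-0.2328), np.float64(-1.023), np.float64(0.962)]
lid_small 0.58 [262, 211, 52, 49]  [151  99  69] [np.float64(0.4721), np.float64(-0.2721), 0, np.float64(0.944)]
lid_medium 0.96 [239, 41, 80, 82] EDGE [174 102  54] [np.float64(0.4504), np.float64(-0.0682), 0, np.float64(0.971)]
lid_medium 0.49 [362, 190, 97, 97]  [41 89 84] [np.float64(0.5955), np.float64(-0.2325), 0, np.float64(0.637)]
[(0.75, [266.5, 292.4, 32.8, 64.5])]
```

View pics/w3.png

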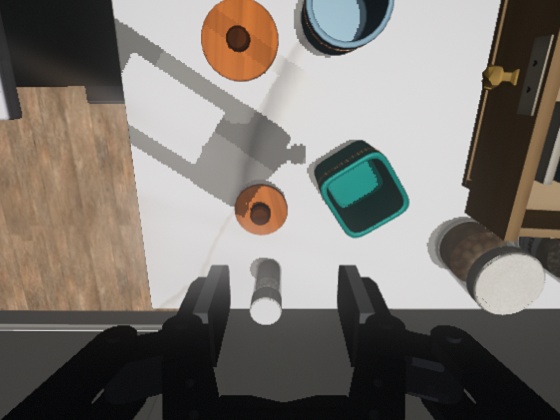

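Emit:
servo_tool --pt "-3 -1 2 0" --pt "-6 -2.5 5 0" --pt "-7.3 -2.8 9 0" --pt "-7.3 -2.8 13 0" --pt "-7.3 -2.8 17 0" --pt "-7.3 -2.8 21 0" --pt "-7.3 -2.8 25 0" --pt "-7.3 -2.8 28 0" --pt "-7.3 -2.8 30 0" --pt "-7.3 -2.8 30.2 0"

```text
t: 6.2
eef_pos: [0.4704, -0.2715, 0.0436]
tool_rot: [-3.137, -0.004, 1.571]
contact_force: [0.3, 0.4, -0.2]
opening: 0.555
grip_force: 0.0
```

Emit:
servo_tool --pt "0 0 0 0" --pt "0 0 0 0" --pt "0 0 0 0" --pt "0 0 0 0" --pt "0 0 -0.5 0" --pt "0 0 -1 0" --pt "0 0 -2 0" --pt "0 0 -4 0" --pt "0 0 -6 0" --pt "0 0 -8 0" --hand -1 --squeeze 40

```text
t: 7.2
eef_pos: [0.4721, -0.273, 0.1279]
tool_rot: [3.141, 0.0, 1.571]
contact_force: [0.4, -0.2, -1.3]
opening: 0.283
grip_force: 39.3
```

Emit:
servo_tool --pt "0 0 -4 0" --pt "2 0 -8 0" --pt "6 0 -12 0" --pt "11 1 -15 0" --pt "16 2 -15 0" --pt "21 3 -15 0" --pt "26 4 -15 0" --pt "31 5 -15 0" --pt "36 5.8 -15 0" --pt "40 5.8 -15 0"

```text
t: 8.2
eef_pos: [0.5298, 0.1211, 0.2774]
tool_rot: [3.14, 0.0, 1.571]
contact_force: [0.9, -0.5, -1.0]
opening: 0.286
grip_force: 39.4
```

Emit:
servo_tool --pt "2 0 0 0" --pt "4 0 0 0" --pt "4.3 0 0 0" --pt "4.3 0 0 0" --pt "4.3 0 0 0" --pt "4.3 0 0 0" --pt "4.3 0 0 0" --pt "4.3 0 0 0" --pt "4.3 0 0 0" --pt "4.3 0 0 0"

```text
t: 9.2
eef_pos: [0.5296, 0.1619, 0.2763]
tool_rot: [-3.142, 0.0, 1.57]
contact_force: [-0.2, 0.9, -0.6]
opening: 0.279
grip_force: 39.4
```

```bash
python3 - <<'E'
from h import *;from bench import bot
print(bot.observe()["eef_pos"],bot.observe()["opening"])
look(bot,"wrist","w4",["jar_small","lid_large"])
# where the held lid sits
s=bot.observe()["eef_pos"];c=bot.capture("wrist")
for d in bot.outline_of(c,"lid_small")[:2]:
    for dz in(.043,.045,.047):print(d["p"],d["bbox"],fit(c,"lid_small",d["region"],s,z0=s[2]-dz),s)
E
```

```text
[0.52962665 0.1618611  0.27628716] 0.27886076231910933
jar_small 0.86 [493, 185, 103, 80]  [110  39  38] [np.float64(0.7359), np.float64(0.1489), 0, np.float64(0.948)]
jar_small 0.78 [364, 39, 90, 78] EDGE [104 123 131] [np.float64(0.5972), np.float64(0.2818), 0, np.float64(0.966)]
lid_large 0.9 [209, 85, 107, 113]  [182 110  62] [np.float64(0.457), np.float64(0.2416), 0, np.float64(0.958)]
0.64 [283.9, 267.8, 152.5, 137.5] [np.float64(0.5295), np.float64(0.1643), 0, np.float64(0.692)] [0.52956444 0.1620435  0.27626255]
0.64 [283.9, 267.8, 152.5, 137.5] [np.float64(0.5292), np.float64(0.1634), 0, np.float64(0.71)] [0.52956444 0.1620435  0.27626255]
0.64 [283.9, 267.8, 152.5, 137.5] [np.float64(0.5292), np.float64(0.1625), 0, np.float64(0.726)] [0.52956444 0.1620435  0.27626255]
```

View pics/w4.png

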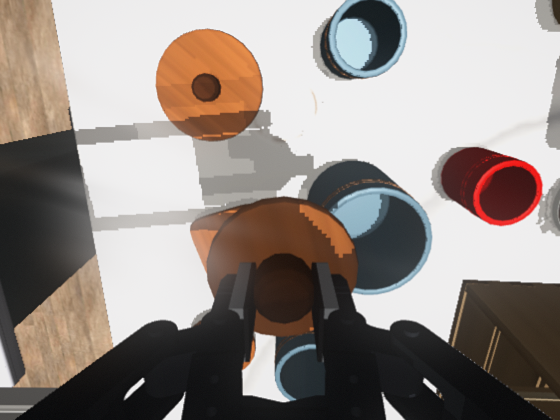

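Emit:
servo_tool --pt "3 2 0 0" --pt "7 4 0 0" --pt "11 6 1 0" --pt "12 6.8 4 0" --pt "12 6.8 8 0" --pt "12 6.8 11 0" --pt "12 6.8 12.5 0" --pt "12 6.8 12.5 0" --pt "12 6.8 12.5 0" --pt "12 6.8 12.5 0"

```text
t: 10.45
eef_pos: [0.5986, 0.2823, 0.1531]
tool_rot: [3.139, -0.001, 1.571]
contact_force: [-0.7, 0.7, -1.7]
opening: 0.286
grip_force: 39.5
```

Emit:
servo_tool --pt "0 0 1 0" --pt "0 0 2 0" --pt "0 0 2.6 0" --pt "0 0 3.1 0" --pt "0 0 3.5 0" --pt "0 0 3.8 0" --pt "0 0 4 0" --pt "0 0 4.2 0" --pt "0 0 4.3 0" --pt "0 0 4.3 0"

```text
t: 11.45
eef_pos: [0.5995, 0.2825, 0.1132]
tool_rot: [3.135, -0.001, 1.571]
contact_force: [-5.0, -2.4, 20.0]
opening: 0.281
grip_force: 41.5
```

Emit:
servo_tool --pt "0 0 -0.2 0" --pt "0 0 -0.2 0" --pt "0 0 -0.2 0" --pt "0 0 -0.5 0" --pt "0 0 -2 0" --pt "0 0 -5 0" --pt "-3 0 -10 0" --pt "-7 -3 -14 0" --pt "-10 -6 -18 0" --pt "-12 -9 -18 0" --hand 0.1

```text
t: 12.45
eef_pos: [0.5168, 0.1674, 0.289]
tool_rot: [3.135, -0.001, 1.571]
contact_force: [-0.3, -0.7, 0.8]
opening: 0.552
grip_force: 0.0
```

```bash
python3 - <<'E'
from h import *;from bench import bot
print(bot.observe()["eef_pos"],bot.observe()["opening"])
look(bot,"wrist","w5",["lid_small","lid_large","jar_large"],{"lid_small":.066})
E
```

```text
[0.5167632  0.16744551 0.28901168] 0.5520429229754653
lid_small 0.61 [378, 47, 88, 90] EDGE [177 103  51] [np.float64(0.5967), np.float64(0.2832), 0, np.float64(0.952)]
lid_large 0.94 [225, 90, 104, 106]  [164  99  57] [np.float64(0.4571), np.float64(0.2418), 0, np.float64(0.978)]
jar_large 0.58 [377, 227, 120, 127]  [71 84 90] [np.float64(0.6053), np.float64(0.117), 0, np.float64(0.906)]
```

View pics/w5.png

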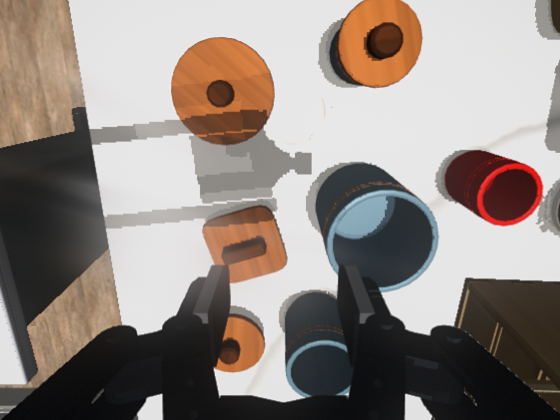

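Emit:
servo_tool --pt "3 -2 3 0" --pt "7 -4 7 0" --pt "7.7 -5.5 11 0" --pt "7.7 -5.5 15 0" --pt "7.7 -5.5 17 0" --pt "7.7 -5.5 18 0" --pt "7.7 -5.5 18 0" --pt "7.7 -5.5 18 0" --pt "7.7 -5.5 18 0" --pt "7.7 -5.5 18 0"

```text
t: 13.65
eef_pos: [0.4614, 0.2456, 0.1061]
tool_rot: [3.139, -0.001, 1.571]
contact_force: [0.3, -0.8, 0.2]
opening: 0.549
grip_force: 0.0
```

Emit:
servo_tool --pt "-0.4 -0.4 1 0" --pt "-0.4 -0.4 3 0" --pt "-0.4 -0.4 4.5 0" --pt "-0.4 -0.4 5.4 0" --pt "-0.4 -0.4 5.8 0" --pt "-0.4 -0.4 6 0" --pt "-0.4 -0.4 6 0" --pt "-0.4 -0.4 6 0" --pt "-0.4 -0.4 6 0" --pt "-0.4 -0.4 6 0"

```text
t: 14.65
eef_pos: [0.4566, 0.2415, 0.0452]
tool_rot: [3.141, -0.0, 1.571]
contact_force: [0.3, -0.1, -0.1]
opening: 0.551
grip_force: 0.0
```

Emit:
servo_tool --pt "0 0 0 0" --pt "0 0 0 0" --pt "0 0 0 0" --pt "0 0 0 0" --pt "0 0 -0.5 0" --pt "0 0 -2 0" --pt "0 0 -5 0" --pt "0 0 -9 0" --pt "0 0 -13 0" --pt "0 0 -16 0" --hand -1 --squeeze 50

```text
t: 15.65
eef_pos: [0.4567, 0.2415, 0.2072]
tool_rot: [3.14, -0.001, 1.571]
contact_force: [0.7, -0.4, -1.0]
opening: 0.276
grip_force: 49.4
```

Emit:
servo_tool --pt "-2 3 0 0" --pt "-5 6 0 0" --pt "-8 10 0 0" --pt "-11 13 0 0" --pt "-12.3 14.9 0 0" --pt "-12.3 14.9 1 0" --pt "-12.3 14.9 2 0" --pt "-12.3 14.9 2 0" --pt "-12.3 14.9 2 0" --pt "-12.3 14.9 2 0"

```text
t: 16.65
eef_pos: [0.6049, 0.1193, 0.1852]
tool_rot: [3.141, -0.0, 1.572]
contact_force: [-0.2, 0.1, -1.5]
opening: 0.278
grip_force: 49.5
```

Over the large jar; descend to TCP z ≈ 0.148.

Emit:
servo_tool --pt "-0.1 0 1 0" --pt "-0.1 0 2 0" --pt "-0.1 0 2.5 0" --pt "-0.1 0 2.9 0" --pt "-0.1 0 3.2 0" --pt "-0.1 0 3.4 0" --pt "-0.1 0 3.5 0" --pt "-0.1 0 3.6 0" --pt "-0.1 0 3.7 0" --pt "-0.1 0 3.7 0"

```text
t: 17.65
eef_pos: [0.6055, 0.1173, 0.1493]
tool_rot: [3.14, 0.0, 1.571]
contact_force: [-2.5, -0.4, 5.2]
opening: 0.277
grip_force: 50.2
```

Emit:
servo_tool --pt "0 0 -0.1 0" --pt "0 0 -0.1 0" --pt "0 0 -0.1 0" --pt "0 0 -0.5 0" --pt "0 0 -2 0" --pt "0 0 -5 0" --pt "-2 -2 -10 0" --pt "-5 -5 -14 0" --pt "-7 -8 -18 0" --pt "-7 -8 -18 0" --hand 0.1

```text
t: 18.65
eef_pos: [0.5248, 0.0461, 0.3323]
tool_rot: [3.136, 0.001, 1.57]
contact_force: [0.1, 0.1, -0.1]
opening: 0.551
grip_force: 0.0
```

```bash
python3 - <<'E'
from h import *;from bench import bot
print(bot.observe()["eef_pos"],bot.observe()["opening"])
look(bot,"wrist","w6",["lid_large","lid_square","lid_medium","jar_medium","jar_square"],{"lid_large":.104})
E
```

```text
[0.52484967 0.04607243 0.33227693] 0.551478674404411
lid_large 0.86 [375, 94, 121, 128]  [181 105  54] [np.float64(0.6052), np.float64(0.1174), 0, np.float64(0.972)]
lid_square 0.68 [238, 134, 86, 85]  [107  71  52] [np.float64(0.4738), np.float64(0.0711), np.float64(0.261), np.float64(0.96)]
lid_square 0.64 [225, 242, 65, 61]  [183 126  94] [np.float64(0.4509), np.float64(-0.0691), np.float64(-0.4), np.float64(0.74)]
lid_medium 0.76 [226, 241, 67, 61]  [182 126  95] [np.float64(0.4509), np.float64(-0.0698), 0, np.float64(0.895)]
jar_medium 0.55 [315, 239, 76, 95]  [ 85  95 101] [np.float64(0.5612), np.float64(-0.0439), 0, np.float64(0.946)]
jar_square 0.66 [322, 354, 65, 86]  [32 51 49] [np.float64(0.5788), np.float64(-0.2323), np.float64(0.251), np.float64(0.72)]
```

View pics/w6.png

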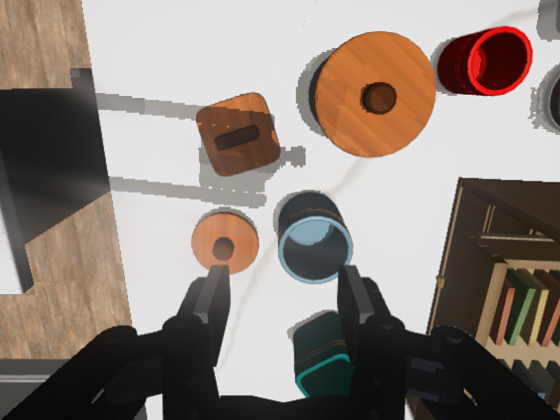

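Emit:
servo_tool --pt "-3 -2 3 0" --pt "-7 -4.5 7 0" --pt "-10 -6.5 11 0" --pt "-11.5 -7.4 15 0" --pt "-11.5 -7.4 19 0" --pt "-11.5 -7.4 22 0" --pt "-11.5 -7.4 22.5 0" --pt "-11.5 -7.4 22.5 0" --pt "-11.5 -7.4 22.5 0" --pt "-11.5 -7.4 22.5 0"

```text
t: 19.95
eef_pos: [0.4528, -0.0678, 0.1043]
tool_rot: [3.139, 0.001, 1.572]
contact_force: [0.6, 0.3, -0.3]
opening: 0.551
grip_force: 0.0
```

Emit:
servo_tool --pt "-0.2 -0.2 1 0" --pt "-0.2 -0.2 3 0" --pt "-0.2 -0.2 4.5 0" --pt "-0.2 -0.2 5.4 0" --pt "-0.2 -0.2 5.8 0" --pt "-0.2 -0.2 5.9 0" --pt "-0.2 -0.2 5.9 0" --pt "-0.2 -0.2 5.9 0" --pt "-0.2 -0.2 5.9 0" --pt "-0.2 -0.2 5.9 0"

```text
t: 20.95
eef_pos: [0.4496, -0.0697, 0.0442]
tool_rot: [3.141, 0.0, 1.571]
contact_force: [-0.3, -1.2, -0.5]
opening: 0.55
grip_force: 0.0
```

Emit:
servo_tool --pt "0 0 0 0" --pt "0 0 0 0" --pt "0 0 0 0" --pt "0 0 0 0" --pt "0 0 -0.5 0" --pt "0 0 -2 0" --pt "0 0 -5 0" --pt "0 0 -9 0" --pt "0 0 -13 0" --pt "0 0 -15 0" --hand -1

```text
t: 21.95
eef_pos: [0.4505, -0.0701, 0.1973]
tool_rot: [3.137, 0.002, 1.571]
contact_force: [0.3, -0.2, -1.4]
opening: 0.28
grip_force: 49.3
```

Emit:
servo_tool --pt "0.5 3 0 0" --pt "1.5 6 0 0" --pt "2.5 9 0 0" --pt "2.7 11 0 0" --pt "2.7 11 1 0" --pt "2.7 11 2 0" --pt "2.7 11 3 0" --pt "2.7 11 3 0" --pt "2.7 11 3 0" --pt "2.7 11 3 0"

```text
t: 22.95
eef_pos: [0.5593, -0.0429, 0.1643]
tool_rot: [3.141, 0.0, 1.57]
contact_force: [0.2, -0.5, -1.2]
opening: 0.276
grip_force: 49.4
```

Target TCP z ≈ 0.128.

Emit:
servo_tool --pt "0 0.1 1 0" --pt "0 0.1 2 0" --pt "0 0.1 2.5 0" --pt "0 0.1 2.9 0" --pt "0 0.1 3.2 0" --pt "0 0.1 3.4 0" --pt "0 0.1 3.5 0" --pt "0 0.1 3.6 0" --pt "0 0.1 3.7 0" --pt "0 0.1 3.7 0"

```text
t: 23.95
eef_pos: [0.5606, -0.0427, 0.1282]
tool_rot: [3.14, 0.0, 1.571]
contact_force: [-2.5, 0.2, 6.5]
opening: 0.277
grip_force: 50.2
```

Emit:
servo_tool --pt "0 0 -0.1 0" --pt "0 0 -0.1 0" --pt "0 0 -0.1 0" --pt "0 0 -0.5 0" --pt "0 0 -2 0" --pt "0 0 -5 0" --pt "-2 -1 -10 0" --pt "-6 -2 -14 0" --pt "-10 -2 -18 0" --pt "-10 -2 -20 0" --hand 0.1

```text
t: 24.95
eef_pos: [0.5399, -0.1454, 0.329]
tool_rot: [3.141, 0.002, 1.569]
contact_force: [0.1, 0.1, -0.4]
opening: 0.549
grip_force: 0.0
```

```bash
python3 - <<'E'
from h import *;from bench import bot
print(bot.observe()["eef_pos"],bot.observe()["qpos"])
look(bot,"wrist","w7",["lid_medium","jar_square","lid_square"],{"lid_medium":.084})
E
```

```text
[ 0.53994659 -0.14538841  0.32896186] [-4.61768588e-01  2.34357244e-01  1.37206206e+00 -1.18030952e-03
  1.53342949e+00 -4.59594457e-01]
lid_medium 0.86 [306, 56, 102, 107]  [173 100  51] [np.float64(0.5603), np.float64(-0.042), 0, np.float64(0.96)]
jar_square 0.65 [328, 238, 94, 104]  [45 82 77] [np.float64(0.5894), np.float64(-0.2315), np.float64(0.573), np.float64(0.924)]
```

View pics/w7.png

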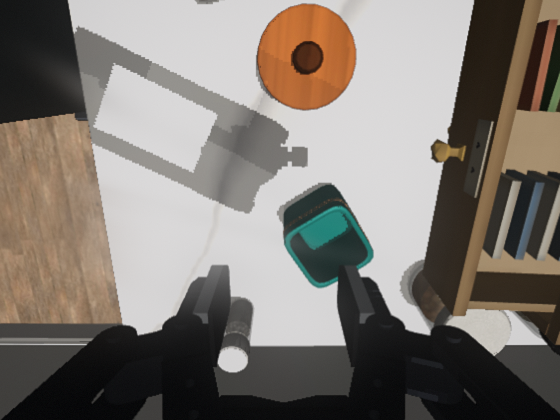

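Emit:
servo_tool --pt "2 -1 0 -8" --pt "5 -2 0 -16" --pt "9 -3 0 -24" --pt "13 -4 0 -32" --pt "17 -5 0 -40" --pt "20 -6.6 2 -48" --pt "21.5 -6.6 4 -56" --pt "21.5 -6.6 7 -64" --pt "21.5 -6.6 10 -72" --pt "21.5 -6.6 12 -80"

```text
t: 26.15
eef_pos: [0.4718, 0.0737, 0.2033]
tool_rot: [-3.141, -0.005, 2.975]
contact_force: [1.0, -0.3, 0.5]
opening: 0.545
grip_force: 0.0
```

Emit:
servo_tool --pt "0 0 0 -8" --pt "0 0 0 -16" --pt "0 0 0 -24" --pt "0 0 0 -26" --pt "0 0 0 -26" --pt "0 0 0 -26" --pt "0 0 0 -26" --pt "0 0 0 -26" --pt "0 0 0 -26" --pt "0 0 0 -26"

```text
t: 27.15
eef_pos: [0.4744, 0.0724, 0.2068]
tool_rot: [-3.142, 0.0, -2.863]
contact_force: [0.6, -0.5, 0.0]
opening: 0.553
grip_force: 0.0
```

```bash
python3 - <<'E'
from h import *;from bench import bot
print(bot.observe()["eef_pos"],bot.observe()["tool_rot"])
look(bot,"wrist","w8",["lid_square"])
E
```

```text
[0.47436968 0.07235397 0.20684241] [-3.14154536e+00  8.80329442e-05 -2.86257136e+00]
lid_square 0.7 [281, 180, 102, 98]  [121  76  50] [np.float64(0.4737), np.float64(0.072), np.float64(0.297), np.float64(0.948)]
```

View pics/w8.png

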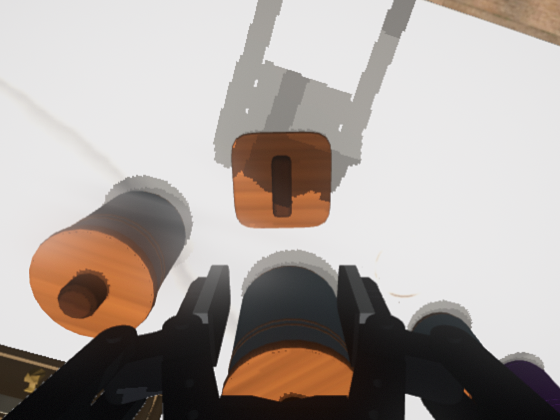

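Emit:
servo_tool --pt "0 0 3 0" --pt "0 0 6 0" --pt "0 0 9 0" --pt "0 0 11.5 0" --pt "0 0 13.5 0" --pt "0 0 15 0" --pt "0 0 15.8 0" --pt "0 0 16.1 0" --pt "0 0 16.1 0" --pt "0 0 16.1 0"

```text
t: 28.25
eef_pos: [0.475, 0.0723, 0.0465]
tool_rot: [-3.141, 0.001, -2.862]
contact_force: [-0.3, -0.5, 0.4]
opening: 0.547
grip_force: 0.0
```

Emit:
servo_tool --pt "0 0 0 0" --pt "0 0 0 0" --pt "0 0 0 0" --pt "0 0 0 0" --pt "0 0 -0.5 0" --pt "0 0 -2 0" --pt "0 0 -5 0" --pt "0 0 -9 0" --pt "0 0 -13 0" --pt "0 0 -17 0" --hand -1

```text
t: 29.25
eef_pos: [0.4736, 0.0724, 0.2173]
tool_rot: [3.141, -0.001, -2.862]
contact_force: [0.8, -0.2, -1.1]
opening: 0.171
grip_force: 48.9
```

Emit:
servo_tool --pt "0 -3 0 0" --pt "0 -7 0 0" --pt "-1 -11 0 0" --pt "-1 -15 0 -3" --pt "-2 -19 0 -6" --pt "-2 -23 0 -9" --pt "-2.8 -27 0 -12" --pt "-2.8 -30 0 -15" --pt "-2.8 -32 0 -15.8" --pt "-2.8 -32.5 0 -15.8"

```text
t: 30.25
eef_pos: [0.5908, -0.2345, 0.215]
tool_rot: [3.141, -0.001, -2.589]
contact_force: [0.6, 0.2, -1.4]
opening: 0.173
grip_force: 48.9
```

Emit:
servo_tool --pt "0 0 1 0" --pt "0 0 3 0" --pt "0 0 4.5 0" --pt "0 0 5 0" --pt "0 0 5 0" --pt "0 0 5 0" --pt "0 0 5 0" --pt "0 0 5 0" --pt "0 0 5 0" --pt "0 0 5 0"

```text
t: 31.25
eef_pos: [0.5909, -0.2324, 0.1661]
tool_rot: [-3.141, 0.0, -2.587]
contact_force: [0.3, -0.3, -0.8]
opening: 0.174
grip_force: 48.9
```

Emit:
servo_tool --pt "0 0 1 0" --pt "0 0 2 0" --pt "0 0 2.6 0" --pt "0 0 3 0" --pt "0 0 3.4 0" --pt "0 0 3.7 0" --pt "0 0 3.9 0" --pt "0 0 4.1 0" --pt "0 0 4.2 0" --pt "0 0 4.2 0"

```text
t: 32.25
eef_pos: [0.5909, -0.2318, 0.1257]
tool_rot: [-3.141, 0.001, -2.586]
contact_force: [-5.1, 4.8, 10.0]
opening: 0.176
grip_force: 50.4
```

Emit:
servo_tool --pt "0 0 -0.1 0" --pt "0 0 -0.1 0" --pt "0 0 -0.1 0" --pt "0 0 -0.5 0" --pt "0 0 -2 0" --pt "0 0 -5 0" --pt "0 3 -10 0" --pt "0 7 -14 0" --pt "0 11 -18 0" --pt "0 15 -20 0" --hand 0.1

```text
t: 33.25
eef_pos: [0.5185, -0.1156, 0.3181]
tool_rot: [-3.139, 0.002, -2.588]
contact_force: [1.0, 0.1, 0.8]
opening: 0.55
grip_force: 0.0
```

Emit:
servo_tool --pt "0 2 0 4" --pt "0 2 0 12" --pt "0 2 0 20" --pt "0 2 0 28" --pt "0 2 0 36" --pt "0 2 0 44" --pt "0 2 0 52" --pt "0 2 0 60" --pt "0 2 0 60" --pt "0 2 0 60"

```text
t: 34.25
eef_pos: [0.508, -0.0988, 0.3158]
tool_rot: [-3.142, 0.0, 2.653]
contact_force: [0.2, 0.8, 0.6]
opening: 0.547
grip_force: 0.0
```

```bash
python3 - <<'E'
from h import *;from bench import bot
print(bot.observe()["eef_pos"],bot.observe()["tool_rot"])
look(bot,"wrist","w9",["lid_square","lid_medium"],{"lid_square":.079,"lid_medium":.084})
c=bot.capture("scene");a=c["pixels"][125:325,150:410,::-1]
b=cv2.imread("pics/w9.png")
cv2.imwrite("pics/fin.png",np.hstack([cv2.resize(a,(400,308),interpolation=2),cv2.resize(b,(400,308))]))
for q,z in dict(lid_large=.104,lid_medium=.084,lid_small=.066,lid_square=.079).items():
    for d in bot.outline_of(c,q)[:1]:print(q,d["p"],fit(c,q,d["region"],at(c,d["bbox"][:2],z+.03),z0=z))
E
```

```text
[ 0.5080457  -0.0987668   0.31576625] [-3.14157283e+00  2.51377463e-04  2.65306952e+00]
lid_square 0.61 [209, 294, 97, 85]  [157 103  74] [np.float64(0.5901), np.float64(-0.2336), np.float64(0.505), np.float64(0.443)]
lid_square 0.49 [492, 153, 100, 102]  [31 33 34] [np.float64(0.5731), np.float64(0.0795), np.float64(-0.544), np.float64(0.523)]
lid_medium 0.77 [362, 194, 92, 87]  [160  95  55] [np.float64(0.5609), np.float64(-0.0425), 0, np.float64(0.941)]
lid_large 0.77 [np.float64(0.6038), np.float64(0.1182), 0, np.float64(0.824)]
lid_medium 0.55 [np.float64(0.5599), np.float64(-0.0417), 0, np.float64(0.865)]
lid_small 0.82 [np.float64(0.5991), np.float64(0.2805), 0, np.float64(0.771)]
lid_square 0.57 [np.float64(0.5806), np.float64(-0.2158), np.float64(-0.929), np.float64(0.559)]
```

View pics/fin.png

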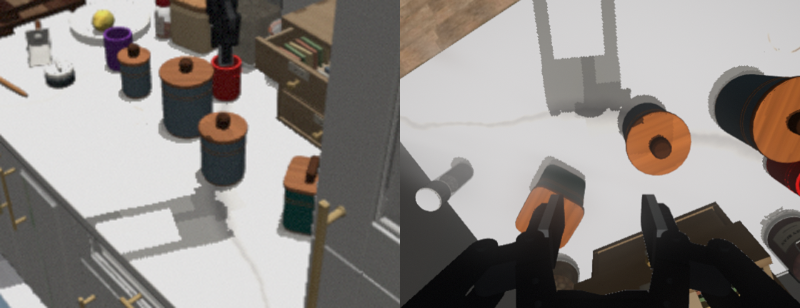

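Emit:
servo_tool --pt "1 4 0 0" --pt "2 8 0 0" --pt "3 12 0 0" --pt "4 16 0 0" --pt "5 20 0 0" --pt "6 24 0 0" --pt "7 28 0 0" --pt "8 32 0 0" --pt "9 36 0 0" --pt "10 37.9 0 0" --hand -1

```text
t: 35.65
eef_pos: [0.5994, 0.2858, 0.3148]
tool_rot: [3.141, -0.001, 2.652]
contact_force: [0.6, -1.0, 0.1]
opening: -0.002
grip_force: 0.0
```

Emit:
servo_tool --pt "0 0 3 0" --pt "0 0 6 0" --pt "0 0 9 0" --pt "0 0 12 0" --pt "0 0 14 0" --pt "0 0 15 0" --pt "0 0 15.5 0" --pt "0 0 15.5 0" --pt "0 0 15.5 0" --pt "0 0 15.5 0"

```text
t: 36.65
eef_pos: [0.5997, 0.2828, 0.1621]
tool_rot: [3.14, 0.002, 2.649]
contact_force: [-0.1, -0.7, 0.1]
opening: -0.002
grip_force: 0.0
```

Lid position (0.597–0.599, 0.282); lower slowly to TCP z ≈ 0.131 as a probe.

Emit:
servo_tool --pt "0.1 0 1 0" --pt "0.1 0 2 0" --pt "0.1 0 2.4 0" --pt "0.1 0 2.6 0" --pt "0.1 0 2.7 0" --pt "0.1 0 2.8 0" --pt "0.1 0 2.9 0" --pt "0.1 0 3 0" --pt "0.1 0 3.1 0" --pt "0.1 0 3.1 0"

```text
t: 37.65
eef_pos: [0.5985, 0.2832, 0.1311]
tool_rot: [3.141, 0.001, 2.65]
contact_force: [-2.0, -1.3, 6.1]
opening: -0.002
grip_force: 3.1
```

Emit:
servo_tool --pt "0 0 -1 0" --pt "0 0 -3 0" --pt "0 0 -7 0" --pt "0 0 -11 0" --pt "0 0 -14 0" --pt "0 0 -15 0" --pt "0 0 -15 0" --pt "0 0 -15 0" --pt "0 0 -15 0" --pt "0 0 -15 0"

```text
t: 38.65
eef_pos: [0.5975, 0.2828, 0.2776]
tool_rot: [-3.139, -0.003, 2.649]
contact_force: [-0.4, -0.1, -0.3]
opening: -0.0
grip_force: 0.0
```

```bash
python3 - <<'E'
from h import *;from bench import bot
c=look(bot,"wrist","w10",["lid_small","lid_large"],{"lid_small":.066,"lid_large":.104})
print(bot.observe()["eef_pos"],bot.finish_job())
E
```

```text
lid_small 0.62 [281, 180, 75, 74]  [121  79  56] [np.float64(0.5971), np.float64(0.2819), 0, np.float64(0.946)]
lid_large 0.79 [120, 284, 124, 106]  [172 106  64] [np.float64(0.6061), np.float64(0.1178), 0, np.float64(0.943)]
lid_large 0.48 [283, 142, 43, 11]  [52 51 51] [np.float64(0.6056), np.float64(0.2816), 0, np.float64(0.018)]
the job is handed in; nothing more can be done
[0.59786066 0.2829748  0.27864675] None
```

All four lids are on their own jars and, by camera position and contact height, fully closed; I handed the job in at about 39 s without moving the timer or salt tube, but `finish_job` returned no verdict.

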